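Make up a staining kit and a subculture kit

ROBOT

A 6-joint arm with a two-finger parallel gripper is mounted at the origin on a cart in front of the work surface, level with it; the furniture and walls round the work are solid. World frame = base frame: x ahead of the robot, y to its left, z up, the work surface at z = 0. Lengths are in m, angles in degrees, forces in N, time in s.
With the tool pointing down it reaches from about 0.325 to 0.85 m from the base axis. Payload 15.5 kg.
Tool frame: the origin (TCP) lies at the very end of the fingers, on their centre line; the grasp point (between the pads) lies 19 mm behind it (robot.grip_point_offset is the distance from the TCP to the grasp point, in m); z points along the fingers, y is the line along which they close (so a half turn about z gives the same grasp; the last joint's range is limited). The gripper opens to 91 mm and grips with 3 to 60 N. Pads are 32 mm wide; open, the fingers measure 118 mm over their backs; the gripper's body (76 mm by 178 mm) begins 60 mm behind the grasp point.
Start: joints at [64.372, 28.281, 77.091, -0, 74.628, -5.472], TCP at [0.215, 0.587, 0.214] pointing down, gripper open.
Joint ranges: [-166.48, 166.48], [-47.26, 123.95], [12.59, 153.08], [-70.14, 250.14], [6.76, 159.57], [-176.63, 176.63]. Speed limits (degrees/s): [108.29, 108.29, 147.25, 172.46, 172.46, 172.46].

INTERFACE

Orientations are given as a 3x3 rotation matrix whose columns are the frame's x, y, z axes.
In Python, from rig import robot, eyes gives the robot as it stands.
- The arm moves only by the shell command python3 -m pendant 'ROWS'. ROWS is JSON, a list of rows, each an object with "claw": the opening, from -1 (shut) to 1 (fully open); "translation": the shift along the tool's x, y, z in units of 40 mm (1.0 is 40 mm), a list of three; "yaw": the turn about the tool's z in units of 5 degrees (1.0 is 5 degrees). A call has 1 to 20 rows; each row is the pose to reach, as a shift and turn from the pose commanded when the call began, along the tool's axes at that moment; what a row does not reach only later rows make up. A row lasts 1/10 s, in which the tool goes at most 50 mm and 8.59 degrees, less where a joint would pass 70% of its speed; a pose out of reach is approached as far as the arm can. A call with a gripper value outside its range is refused whole. The fingers move at their own pace and stop on an object; the grip force is fixed at half the most. Time passes only in rows, so rows that repeat a pose let the fingers close. It gives the time, the measured TCP pose, the force, the opening and the grip force at its end, in the units of the state.
- robot.state(): the state, without advancing time (a new reading comes with each control period).
- eyes.snapshot(name): name is "side" or "top" or "wrist"; returns the picture (384x512x3 uint8, blue, green, red); there is no depth.
- eyes.calibration(name): a dict with "fx", "fy", "cx", "cy" (pixels), "T" (4x4, takes a point from camera to world coordinates). Camera axes: x right, y down, z forward; pixel columns grow to the right and rows downward; lengths in m; the calibration is good to about 2 mm. A picture is of the moment at which its call begins: read the wrist's pose just before it. calibration takes no time and is no camera call; for the wrist camera it gives the pose at the moment of the call.
- robot.hand_in(): hands the job in; it is judged then, once.
Trained networks look in the newest picture that a camera, given by its name, has taken for a name from the list of things; names that differ only in an ending like _2 or _b are one class to them, and where a whole thing is asked for, a point or a joint stands for the part that bears it (a point fixed in the world has none). Each returns a list of dicts, best first, with "score" (0 to 1); they miss things now and then, are a little off and sometimes report something else, mostly with a low value. They report only what shows in the picture. A call takes as long as a camera call. They do not tell look-alikes from the thing itself.
- eyes.look_for(camera, target): "rect" ([left, top, right, bottom] in pixels, round what is visible of it).
- eyes.outline_of(camera, target): "mask" (384x512 bool, what is visible of it) and "rect" ([left, top, right, bottom] in pixels, round what is visible of it).
The state is a dict: "clock": time; "joint_positions": joint angles; "qvel": joint speeds; "joint_efforts": joint torques, N m; "ee_pos": TCP position; "ee_rot": TCP orientation; "ft_force": force on the tool from outside, world axes, zero at the start; "torque": the same for the moment, N m; "finger_gap": finger opening in m; "finger_force": force on a finger pad.
Only numpy, scipy, OpenCV 4.12 (cv2) and the standard library are available. Lean on these libraries where they do the work, as an engineer would, in place of code of your own. Each camera call takes 0.05 s, during which the arm holds its last target. There are 200 camera calls.

TASK

Make up two kits from the stock standing loose at the front of the bench, each in its grey-lined tray: in the staining tray (forceps in its groove) stand the small stain bottle in the round well and the timer in the oblong well; in the subculture tray (inoculating loop in its groove) stand the roll of sealing film in the square well and the small beaker in the round well, with the tall capped vial that stood on the bench put inside that beaker, standing or leaning. Everything goes fully down in its well, upright apart from the vial; the big beaker and the short uncapped vial stay in stock, so leave them standing where they are, and tip no glassware over.

Things in the scene. Friction and masses are not known exactly. Their poses are not given: they have to be found in the camera images.
- stain_tray: Fixed steel tray, grey insert, 112 (x) x 196 (y) x 22 mm high; origin: centre of underside, z up, yaw within 0.13 rad. Well floors 6 mm up, 16 mm deep: round well, 62 mm across, centre (10, -50) mm in its x, y, for the stain bottle; oblong well, 62 (x) x 82 (y) mm, centre (10, 43), for the timer. Steel forceps (146 mm) fixed in a groove along its -x edge. May swap places with the other tray.
- culture_tray: Fixed steel tray, grey insert, 112 (x) x 196 (y) x 22 mm high; origin: centre of underside, z up, yaw within 0.13 rad. Well floors 6 mm up, 16 mm deep: round well, 69 mm across, centre (10, -50) mm in its x, y, for the small beaker; square well, 74 x 74 mm, centre (10, 43), for the film roll. Thin inoculating loop (177 mm) fixed in a groove along its -x edge. May swap places with the other tray.
- stain_bottle: Small clear bottle of violet stain with a red screw cap, standing, 46 mm across and 105 mm high, 160 g; the cap is 35 mm across and takes the top 16 mm. Origin at the centre of its underside, z up.
- timer: White digital bench timer with a display and three keys on its sloping front (towards its -x), standing; 46 (x) x 66 (y) x 58 mm high, 60 g. Its two ends (+y and -y, 66 mm apart) are upright and parallel: grip it across these; its front slopes. Origin at the centre of its underside, z up. Its yaw at the start is within 0.3 rad of the world's.
- film_roll: Roll of white sealing film on a brown core, standing on end, 58 mm across and 50 mm high, 140 g, solid to the touch; the loose one at the front of the bench, not the fixed roll at the back by the wall. Origin at the centre of its underside, z up.
- small_beaker: The smaller, empty glass beaker, standing; 53 mm across and 68 mm high, 90 g, wall about 4 mm, open at the top, clear inside width 42 mm, inner floor 4 to 8 mm above its underside. Origin at the centre of its underside, z up.
- capped_vial: Glass vial with a black cap, standing by itself on the bench (not one of those in the white rack far left); cap 18 mm across and 21 mm high at the top, glass 16 mm across, 88 mm high in all, 22 g. Origin at the centre of its underside, z along it.
- open_vial: Short glass vial without a cap, standing, 19 mm across and 65 mm high. Stays in stock. Origin at the centre of its underside.
- large_beaker: The larger glass beaker with some pale blue liquid in it, standing, 72 mm across and 92 mm high. Stays in stock. Origin at the centre of its underside.
There are look-alikes about, which are no part of the job. Leave any purple look-alike of the large_beaker alone.

How it is judged:
By the outcome, as a careful person would: the job done as asked, in the order asked, and still so for the second after the job is handed in, with the robot touching nothing.
It also fails if it takes over 120 s, if anything falls off the work surface, if the arm or the gripper's body presses on something with over 40 N, if the wrist force passes 120 N, or if a joint passes its speed limit or range.

## Working session

There is one attempt and no reset: what is moved stays moved. The work goes in short steps, Python scripts to look and compute and a shell command to move; the robot and the scene stay as the last step left them, time stands still between calls to the robot, and variables do not carry over. Pictures are saved under pics/ and viewed, at most 14 in all, crops included, and the job is handed in when it is done.

```bash
ls; mkdir -p pics; python3 - <<'E'
from rig import robot, eyes
import cv2
s=robot.state(); print(s['ee_pos'],s['ee_rot'],s['finger_gap'])
for n in ['top','side','wrist']:
    im=eyes.snapshot(n); cv2.imwrite(f'pics/{n}0.png',im)
    c=eyes.calibration(n); print(n,c['fx'],c['fy'],c['cx'],c['cy'],c['T'])
E
python3 -c "
import cv2
cv2.imwrite('pics/a.png',cv2.resize(cv2.imread('pics/top0.png'),(800,600),interpolation=2))
cv2.imwrite('pics/b.png',cv2.resize(cv2.imread('pics/side0.png'),(800,600),interpolation=2))"
```

```text
pics
[0.21520724 0.58639371 0.21332955] [[-9.38747212e-01  3.44606123e-01 -5.41045626e-04]
 [ 3.44606520e-01  9.38746605e-01 -1.07592702e-03]
 [ 1.37133704e-04 -1.19647134e-03 -9.99999275e-01]] 0.09112718904621411
top 457.6829649057922 457.6829649057922 252.99245403021754 195.20375553667697 [[-0.08668706 -0.97294931  0.21413779  0.33035619]
 [-0.99622999  0.08538122 -0.0153576   0.13233518]
 [-0.00334118 -0.21466179 -0.97668273  1.25754597]
 [ 0.          0.          0.          1.        ]]
side 467.98851292636937 467.98851292636937 256.45674416037787 182.8311468472109 [[ 0.1752052  -0.67827245  0.71361728 -0.21644471]
 [-0.98439758 -0.13266165  0.11559534  0.00749986]
 [ 0.01626452 -0.72273603 -0.69093277  0.83665304]
 [ 0.          0.          0.          1.        ]]
wrist 285.5562775723808 285.5562775723808 255.3733539922149 190.27144457390963 [[ 0.34579156  0.89904066  0.26861513  0.13786856]
 [ 0.93831027 -0.33088468 -0.10044481  0.61497661]
 [-0.00142334  0.28677731 -0.95799622  0.38494999]
 [ 0.          0.          0.          1.        ]]
```

View pics/a.png

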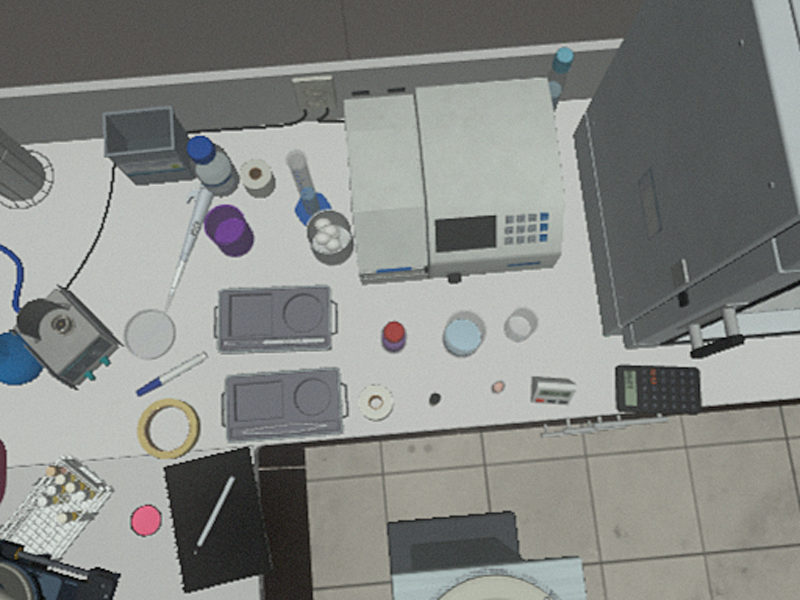

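View pics/b.png

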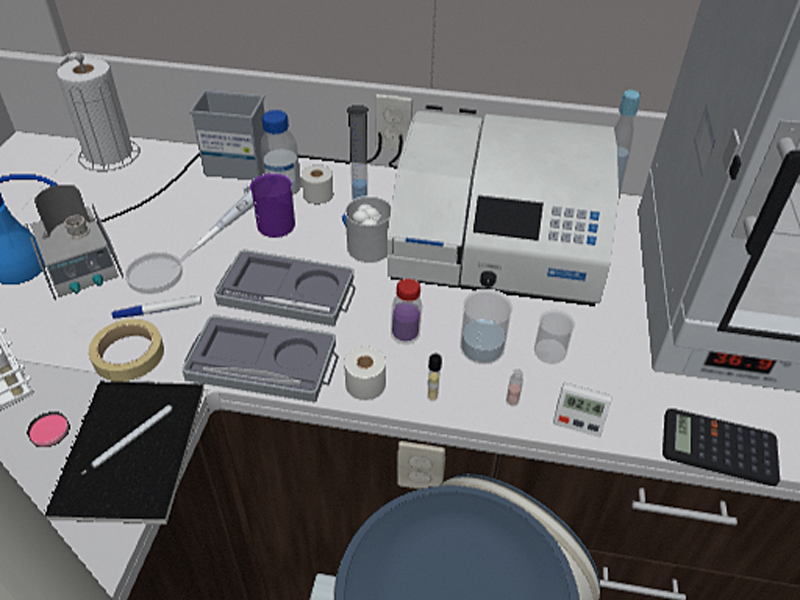

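Top view (800x600): trays at (275,320) and (283,403). Bottle (394,335), big beaker (463,335), small beaker (520,322), film roll (376,402), capped vial (434,399), open vial (498,386), timer (552,390). I need a close-up of the trays to tell which is which.

```bash
python3 - <<'E'
import cv2,numpy as np
a=cv2.imread('pics/top0.png')[175:290,130:235]; b=cv2.imread('pics/side0.png')[150:260,110:235]
a=cv2.resize(a,None,fx=4,fy=4,interpolation=2); b=cv2.resize(b,None,fx=3,fy=3,interpolation=2)
o=np.zeros((max(a.shape[0],b.shape[0]),a.shape[1]+b.shape[1],3),np.uint8); o[:a.shape[0],:a.shape[1]]=a;o[:b.shape[0],a.shape[1]:]=b
cv2.imwrite('pics/c.png',o); print(o.shape)
E
cat > h.py <<'E'
from rig import robot, eyes
import numpy as np, cv2
def proj(c,P):
    T=np.array(c['T']); q=(np.atleast_2d(P)-T[:3,3])@T[:3,:3]
    return np.c_[c['fx']*q[:,0]/q[:,2]+c['cx'],c['fy']*q[:,1]/q[:,2]+c['cy']]
def ray(c,uv):
    T=np.array(c['T']); d=T[:3,:3]@np.array([(uv[0]-c['cx'])/c['fx'],(uv[1]-c['cy'])/c['fy'],1.])
    return T[:3,3],d
def hit(c,uv,z):
    o,d=ray(c,uv); return o+d*(z-o[2])/d[2]
E
python3 - <<'E'
from h import *
np.set_printoptions(precision=4,suppress=True)
for n in ['top','side']:
    eyes.snapshot(n); 
    for t in ['stain_tray','culture_tray','stain_bottle','timer','film_roll','small_beaker','capped_vial','open_vial','large_beaker']:
        r=eyes.look_for(n,t); print(n,t,[(np.round(x['rect'],1).tolist(),round(x['score'],2)) for x in r[:3]])
E
```

```text
(460, 795, 3)
top stain_tray [([141.1, 235.7, 222.0, 281.7], 0.72)]
top culture_tray []
top stain_bottle [([244.3, 206.3, 260.5, 229.3], 0.72)]
top timer [([339.6, 241.8, 367.6, 260.0], 0.7)]
top film_roll [([229.4, 247.6, 252.6, 268.4], 0.89)]
top small_beaker [([322.1, 197.7, 341.9, 218.3], 0.8)]
top capped_vial []
top open_vial [([315.6, 242.8, 323.5, 253.1], 0.55)]
top large_beaker [([131.8, 128.8, 162.2, 167.1], 0.75), ([281.5, 199.1, 314.3, 230.3], 0.71), ([314.3, 242.7, 322.2, 253.1], 0.32)]
side stain_tray [([116.8, 201.9, 217.8, 256.4], 0.67)]
side culture_tray [([137.9, 160.2, 224.4, 208.6], 0.61)]
side stain_bottle [([251.5, 177.2, 267.5, 219.9], 0.62)]
side timer [([358.9, 246.0, 387.6, 278.6], 0.8)]
side film_roll [([217.4, 223.7, 246.6, 253.8], 0.95)]
side small_beaker [([339.9, 200.5, 367.1, 233.8], 0.91)]
side capped_vial [([274.3, 227.4, 283.0, 256.4], 0.63)]
side open_vial [([322.7, 230.2, 334.1, 262.7], 0.5), ([354.0, 247.6, 390.5, 277.5], 0.47)]
side large_beaker [([292.9, 184.1, 328.1, 230.9], 0.74), ([163.1, 110.1, 185.9, 154.2], 0.66)]
```

View pics/c.png

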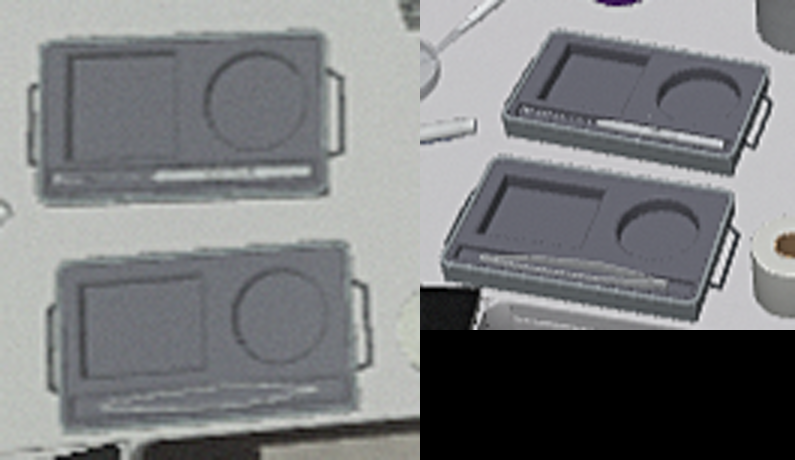

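Names: the two film rolls are (376,402), loose at the front, and (256,176), fixed at the back, so I take the front one. The large beakers are blue at (463,335) and a purple look-alike at (230,230); I leave both. The front tray holds the two-bladed forceps and the oblong well, so it is the staining tray. The back tray has the loop with its handle and the square well, so it is the subculture tray. The capped vial standing alone is (434,399).

```bash
cat >> h.py <<'E'
from scipy.optimize import least_squares, minimize
def cyl(r,h,x,y):
    a=np.linspace(0,2*np.pi,40); 
    return np.array([[x+r*np.cos(t),y+r*np.sin(t),z] for z in (0,h) for t in a])
def fitcyl(r,h,obs):  # obs: list of (calib, rect)
    def f(p):
        e=[]
        for c,R in obs:
            q=proj(c,cyl(r,h,*p)); e+=list(np.r_[q.min(0),q.max(0)]-np.array(R))
        return e
    c,R=obs[0]; p0=hit(c,((R[0]+R[2])/2,(R[1]+R[3])/2),h/2)[:2]
    s=least_squares(f,p0,loss='soft_l1'); return s.x, s.fun
def traylines():
    L=[]
    def rect(cx,cy,w,h): 
        P=[(cx-w/2,cy-h/2),(cx+w/2,cy-h/2),(cx+w/2,cy+h/2),(cx-w/2,cy+h/2)]
        return [np.array(P[i])+(np.array(P[(i+1)%4])-np.array(P[i]))*t for i in range(4) for t in np.linspace(.03,.97,40)]
    return rect
def fittray(kind,p0,ims):
    rect=traylines(); a=np.linspace(0,2*np.pi,100)
    rr=.031 if kind=='stain' else .0345
    P=rect(0,0,.112,.196)+rect(.01,.043,*((.062,.082) if kind=='stain' else (.074,.074)))+[(.01+rr*np.cos(t),-.05+rr*np.sin(t)) for t in a]
    P=np.c_[np.array(P),np.full(len(P),.022)]
    G=[]
    for c,im in ims:
        g=cv2.GaussianBlur(cv2.cvtColor(im,cv2.COLOR_BGR2GRAY).astype(np.float32),(0,0),1.0)
        m=np.hypot(cv2.Sobel(g,cv2.CV_32F,1,0),cv2.Sobel(g,cv2.CV_32F,0,1)); G.append((c,np.minimum(m,60)))
    def cost(p):
        C,S=np.cos(p[2]),np.sin(p[2]); Q=P.copy(); Q[:,0]=p[0]+C*P[:,0]-S*P[:,1]; Q[:,1]=p[1]+S*P[:,0]+C*P[:,1]
        v=0
        for c,m in G:
            q=proj(c,Q).astype(np.float32); v-=cv2.remap(m,q[:,0].reshape(1,-1),q[:,1].reshape(1,-1),1).mean()
        return v
    best=None
    for dx in np.arange(-.015,.016,.005):
      for dy in np.arange(-.015,.016,.005):
        for w in np.arange(-.14,.141,.035):
          p=[p0[0]+dx,p0[1]+dy,w]; v=cost(p)
          if best is None or v<best[0]: best=(v,p)
    s=minimize(cost,best[1],method='Nelder-Mead',options=dict(initial_simplex=np.array(best[1])+np.array([[0,0,0],[.004,0,0],[0,.004,0],[0,0,.03]])))
    return s.x,s.fun
E
python3 - <<'E'
from h import *
np.set_printoptions(precision=4,suppress=True)
t=eyes.calibration('top'); s=eyes.calibration('side'); it=cv2.imread('pics/top0.png'); isd=cv2.imread('pics/side0.png')
pt=lambda x,y:hit(t,(130+x/4,175+y/4),.022)[:2]
for k,p in [('stain',pt(207,335)),('culture',pt(183,115))]:
    for ims in ([(t,it)],[(s,isd)],[(t,it),(s,isd)]): print(k,p,*fittray(k,p,ims))
for n,r,h,a,b in [('bottle',.023,.105,[244.3,206.3,260.5,229.3],[251.5,177.2,267.5,219.9]),
 ('roll',.029,.05,[229.4,247.6,252.6,268.4],[217.4,223.7,246.6,253.8]),
 ('sbeaker',.0265,.068,[322.1,197.7,341.9,218.3],[339.9,200.5,367.1,233.8]),
 ('ovial',.0095,.065,[315.6,242.8,323.5,253.1],[322.7,230.2,334.1,262.7]),
 ('lbeaker',.036,.092,[281.5,199.1,314.3,230.3],[292.9,184.1,328.1,230.9])]:
    print(n,fitcyl(r,h,[(t,a)])[0],fitcyl(r,h,[(s,b)])[0],fitcyl(r,h,[(t,a),(s,b)]))
print('cvial',fitcyl(.009,.088,[(s,[274.3,227.4,283.0,256.4])]), hit(t,(434*.64,399*.64),.088))
print('timer',hit(t,(353.6,251),.03),hit(s,(373,262),.03))
E
```

```text
stain [0.444  0.3185] [0.4474 0.3216 0.0171] -40.09535598754883
stain [0.444  0.3185] [0.4388 0.3198 0.1477] -45.84815216064453
stain [0.444  0.3185] [ 0.4466  0.3239 -0.0258] -84.88209533691406
culture [0.5958 0.3269] [ 0.5985  0.3307 -0.0559] -44.28685760498047
culture [0.5958 0.3269] [ 0.595   0.329  -0.0353] -47.834598541259766
culture [0.5958 0.3269] [ 0.5981  0.3291 -0.0448] -89.4921875
bottle [0.532  0.1202] [0.5414 0.124 ] (array([0.5344, 0.1212]), array([-1.376 , -1.1352,  0.4074, -0.5174, -2.0996,  0.6344,  2.58  ,
        3.481 ]))
roll [0.4314 0.1593] [0.4346 0.165 ] (array([0.4313, 0.1613]), array([-0.2612, -1.0963, -1.2441,  1.3798,  2.5695, -1.0923, -0.1168,
        3.4654]))
sbeaker [ 0.5436 -0.0962] [ 0.543  -0.0982] (array([ 0.5434, -0.0981]), array([-1.48  , -1.5055,  2.3741,  1.7099, -0.3378, -2.1228,  0.2012,
        1.3014]))
ovial [ 0.4395 -0.0509] [ 0.4452 -0.0472] (array([ 0.4398, -0.0484]), array([-2.3214,  0.3008,  0.2057, -0.4   , -0.1614,  5.6262,  0.8821,
       -1.2491]))
lbeaker [ 0.5308 -0.001 ] [0.5425 0.0032] (array([0.5341, 0.0022]), array([ 0.3158, -1.6616, -2.6093, -0.4685,  0.2347,  0.8968,  0.0336,
        4.1019]))
cvial (array([0.4282, 0.0607]), array([-0.8333, -1.7546,  0.7586,  1.5597])) [0.4253 0.0648 0.088 ]
timer [ 0.4239 -0.1416  0.03  ] [ 0.4241 -0.144   0.03  ]
```

```bash
python3 -m pendant '[{"claw":1,"translation":[-11.3,-10.1,-1.4],"yaw":-4.03},{"claw":1,"translation":[-11.3,-10.1,-1.4],"yaw":-4.03},{"claw":1,"translation":[-11.3,-10.1,-1.4],"yaw":-4.03},{"claw":1,"translation":[-11.3,-10.1,-1.4],"yaw":-4.03},{"claw":1,"translation":[-11.3,-10.1,-1.4],"yaw":-4.03},{"claw":1,"translation":[-11.3,-10.1,-1.4],"yaw":-4.03},{"claw":1,"translation":[-11.3,-10.1,-1.4],"yaw":-4.03},{"claw":1,"translation":[-11.3,-10.1,-1.4],"yaw":-4.03},{"claw":1,"translation":[-11.3,-10.1,-1.4],"yaw":-4.03},{"claw":1,"translation":[-11.3,-10.1,-1.4],"yaw":-4.03},{"claw":1,"translation":[-11.3,-10.1,-1.4],"yaw":-4.03},{"claw":1,"translation":[-11.3,-10.1,-1.4],"yaw":-4.03},{"claw":1,"translation":[-11.3,-10.1,-1.4],"yaw":-4.03},{"claw":1,"translation":[-11.3,-10.1,-1.4],"yaw":-4.03},{"claw":1,"translation":[-11.3,-10.1,-1.4],"yaw":-4.03},{"claw":1,"translation":[-11.3,-10.1,-1.4],"yaw":-4.03},{"claw":1,"translation":[-11.3,-10.1,-1.4],"yaw":-4.03}]'
python3 - <<'E'
from h import *
np.set_printoptions(precision=4,suppress=True)
w=eyes.calibration('wrist'); im=eyes.snapshot('wrist'); cv2.imwrite('pics/w1.png',im); np.save('w1.npy',w)
cv2.imwrite('pics/w1b.png',cv2.resize(im,(800,600),interpolation=2))
dims=dict(stain_bottle=(.023,.105),film_roll=(.029,.05),small_beaker=(.0265,.068),capped_vial=(.009,.088),open_vial=(.0095,.065),large_beaker=(.036,.092),timer=None,stain_tray=None,culture_tray=None)
for t,d in dims.items():
    for r in eyes.look_for('wrist',t)[:2]:
        print(t,np.round(r['rect'],1),round(r['score'],2), *(fitcyl(*d,[(w,r['rect'])]) if d else ''))
for k,p in [('stain',(.4466,.3239)),('culture',(.5981,.3291))]: print(k,fittray(k,p,[(w,im)]))
E
```

```text
clock: 2.85
ee_pos: [0.4999, 0.0528, 0.2699]
ee_rot: [[-1.0, -0.002, -0.0], [-0.002, 1.0, 0.0], [0.0, 0.0, -1.0]]
ft_force: [0.7, 0.6, 0.6]
finger_gap: 0.0912
finger_force: 0.0
stain_bottle [283.6 171.1 321.3 216.9] 0.79 [0.5326 0.1133] [-4.7225 -5.037   1.1771  1.7758]
film_roll [309.3  92.4 359.6 137.2] 0.94 [0.4307 0.1622] [-0.1494 -0.1574  0.1319  0.1793]
small_beaker [124.7 174.4 176.2 217.6] 0.81 [ 0.5455 -0.101 ] [-0.0506 -2.5559  0.0592  1.7959]
capped_vial [256.1 107.4 272.3 122.4] 0.63 [0.4293 0.0637] [ 0.5109 -0.5601 -0.392   0.4339]
open_vial [169.8 115.4 195.6 129.2] 0.86 [ 0.4396 -0.0471] [ 0.3462 -1.7056 -0.4147  1.1402]
large_beaker [187.7 160.3 246.5 224.5] 0.79 [0.5346 0.0021] [ 0.3115 -1.1622 -0.3966  0.9031]
timer [ 78.7  94.6 148.5 130.2] 0.85
stain_tray [359.1  79.9 510.9 166.7] 0.78
culture_tray [356.  180.7 497.7 255.1] 0.67
stain (array([ 0.4447,  0.3206, -0.0111]), np.float64(-46.28683853149414))
culture (array([0.5827, 0.3261, 0.1537]), np.float64(-36.04818344116211))
```

View pics/w1b.png

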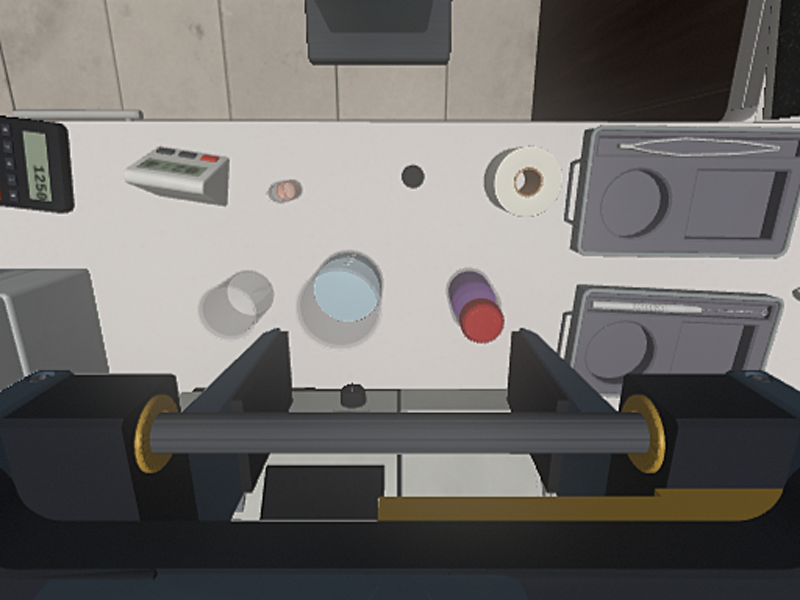

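Wrist view (800x600, the image's up direction is towards the robot): forceps tray at (690,190), loop tray at (680,335), timer (180,175), capped vial cap (412,176), roll (528,182), bottle cap (482,322), small beaker (240,300). This confirms the identities. Next I refine the timer yaw, bottle, vial and trays.

```bash
python3 - <<'E'
from h import *
np.set_printoptions(precision=4,suppress=True)
w=np.load('w1.npy',allow_pickle=True).item(); t=eyes.calibration('top'); s=eyes.calibration('side')
ob=[]
for n,c in (('wrist',w),('side',s),('top',t)):
    eyes.snapshot(n); r=eyes.outline_of(n,'timer')
    if r: print(n,r[0]['score'],r[0]['rect']); ob.append((c,r[0]['mask']))
def model(p):
    x,y,a,tf=p; P=[]
    for sy in (-.033,.033): P+=[(-.023,sy,0),(.023,sy,0),(.023,sy,.058),(tf,sy,.058)]
    P=np.array(P); C,S=np.cos(a),np.sin(a); Q=P.copy(); Q[:,0]=x+C*P[:,0]-S*P[:,1];Q[:,1]=y+S*P[:,0]+C*P[:,1]; return Q
def cost(p,O):
    v=abs(p[3]-.005)*.1
    for c,m in O:
        k=np.zeros((384*4,512*4),np.uint8); q=cv2.convexHull(((proj(c,model(p))+.5)*4).astype(np.int32)); cv2.fillConvexPoly(k,q,1)
        M=cv2.resize(m.astype(np.uint8),(2048,1536),interpolation=0); v-=(k&M).sum()/(k|M).sum()
    return v/len(O)
for O in (ob,ob[:1],ob[1:]):
    b=min((cost([.424,-.142,a,.005],O),a) for a in np.arange(-.3,.31,.1))
    r=minimize(cost,[.424,-.142,b[1],.005],args=(O,),method='Nelder-Mead',options=dict(initial_simplex=np.array([.424,-.142,b[1],.005])+np.array([[0,0,0,0],[.006,0,0,0],[0,.006,0,0],[0,0,.08,0],[0,0,0,.01]])))
    print('timer',r.x,r.fun)
print('bottle cap',hit(w,(482*.64,322*.64),.105),hit(t,(394*.64,331*.64),.105),hit(s,(407.5*.64,290*.64),.1))
print('cvial',hit(w,(412.5*.64,176.5*.64),.088),hit(t,(434.5*.64,398.5*.64),.088),hit(s,(435*.64,359*.64),.084))
im=cv2.imread('pics/w1.png');it=cv2.imread('pics/top0.png');isd=cv2.imread('pics/side0.png')
print(fittray('stain',(.4466,.3239),[(w,im),(t,it),(s,isd)]))
E
```

```text
wrist 0.86 [79.2, 95.8, 149.0, 132.7]
side 0.73 [357.1, 246.6, 389.4, 277.7]
top 0.52 [338.7, 244.8, 346.2, 258.8]
timer [ 0.4247 -0.141  -0.1103  0.0025] -0.5803081208907569
timer [ 0.425  -0.1412 -0.1001  0.0012] -0.8183435706355499
timer [ 0.4249 -0.1417 -0.1949  0.0176] -0.46823599873836574
bottle cap [0.5387 0.1193 0.105 ] [0.5398 0.1201 0.105 ] [0.5373 0.1195 0.1   ]
cvial [0.4268 0.0632 0.088 ] [0.426  0.0639 0.088 ] [0.4288 0.0629 0.084 ]
(array([ 0.4448,  0.3215, -0.0098]), np.float64(-126.49784851074219))
```

```bash
python3 -m pendant '[{"claw":1,"translation":[1.75,-4.86,3.5],"yaw":1.15},{"claw":1,"translation":[1.75,-4.86,3.5],"yaw":1.15},{"claw":1,"translation":[1.75,-4.86,3.5],"yaw":1.15},{"claw":1,"translation":[1.75,-4.86,3.5],"yaw":1.15},{"claw":1,"translation":[1.75,-4.86,3.5],"yaw":1.15},{"claw":1,"translation":[1.75,-4.86,3.5],"yaw":1.15},{"claw":1,"translation":[1.75,-4.86,3.5],"yaw":1.15},{"claw":1,"translation":[1.75,-4.86,3.5],"yaw":1.15},{"claw":1,"translation":[1.75,-4.86,4.5],"yaw":1.15},{"claw":1,"translation":[1.75,-4.86,5.4],"yaw":1.15},{"claw":1,"translation":[1.75,-4.86,6.15],"yaw":1.15},{"claw":1,"translation":[1.75,-4.86,6.15],"yaw":1.15},{"claw":1,"translation":[1.75,-4.86,6.15],"yaw":1.15},{"claw":-1,"translation":[1.75,-4.86,6.15],"yaw":1.15},{"claw":-1,"translation":[1.75,-4.86,6.15],"yaw":1.15},{"claw":-1,"translation":[1.75,-4.86,6.15],"yaw":1.15},{"claw":-1,"translation":[1.75,-4.86,6.15],"yaw":1.15},{"claw":-1,"translation":[1.75,-4.86,6.15],"yaw":1.15}]'
```

```text
clock: 5.45
ee_pos: [0.431, -0.143, 0.0248]
ee_rot: [[-0.995, 0.101, 0.001], [0.101, 0.995, -0.001], [-0.002, -0.001, -1.0]]
ft_force: [-0.6, 0.4, 16.3]
finger_gap: 0.0661
finger_force: 30.1
```

```bash
python3 -m pendant '[{"claw":-1,"translation":[0,0,-1],"yaw":0},{"claw":-1,"translation":[0,0,-2.2],"yaw":0},{"claw":-1,"translation":[0,0,-3.2],"yaw":0},{"claw":-1,"translation":[0,0,-3.2],"yaw":0},{"claw":-1,"translation":[0.535,12.7,-3.2],"yaw":-1.03},{"claw":-1,"translation":[0.535,12.7,-3.2],"yaw":-1.03},{"claw":-1,"translation":[0.535,12.7,-3.2],"yaw":-1.03},{"claw":-1,"translation":[0.535,12.7,-3.2],"yaw":-1.03},{"claw":-1,"translation":[0.535,12.7,-3.2],"yaw":-1.03},{"claw":-1,"translation":[0.535,12.7,-3.2],"yaw":-1.03},{"claw":-1,"translation":[0.535,12.7,-3.2],"yaw":-1.03},{"claw":-1,"translation":[0.535,12.7,-3.2],"yaw":-1.03},{"claw":-1,"translation":[0.535,12.7,-3.2],"yaw":-1.03},{"claw":-1,"translation":[0.535,12.7,-3.2],"yaw":-1.03},{"claw":-1,"translation":[0.535,12.7,-3.2],"yaw":-1.03},{"claw":-1,"translation":[0.535,12.7,-3.2],"yaw":-1.03},{"claw":-1,"translation":[0.535,12.7,-3.2],"yaw":-1.03},{"claw":-1,"translation":[0.535,12.7,-3.2],"yaw":-1.03}]'
python3 - <<'E'
from h import *
np.set_printoptions(precision=4,suppress=True)
w=eyes.calibration('wrist'); im=eyes.snapshot('wrist'); np.save('w2.npy',w); cv2.imwrite('pics/w2.png',im)
cv2.imwrite('pics/w2b.png',cv2.resize(im,(640,480),interpolation=2))
for k,p in [('stain',(.4448,.3215)),('culture',(.598,.329))]: print(k,fittray(k,p,[(w,im)]))
E
```

```text
clock: 7.25
ee_pos: [0.46, 0.3634, 0.1518]
ee_rot: [[-1.0, 0.012, -0.001], [0.012, 1.0, -0.001], [0.001, -0.001, -1.0]]
ft_force: [0.5, -0.1, -0.6]
finger_gap: 0.0662
finger_force: 30.0
stain (array([0.4422, 0.3205, 0.0167]), np.float64(-50.57569885253906))
culture (array([ 0.5821,  0.3313, -0.0594]), np.float64(-37.46037292480469))
```

View pics/w2b.png

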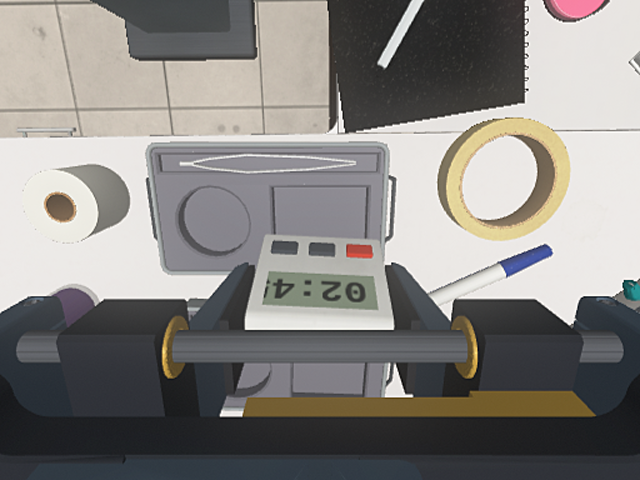

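The timer is held level, display facing the robot. The forceps tray's front corners are at (148,146) and (388,143) in the 640 picture, its round well at (214,221).

```bash
python3 - <<'E'
from h import *
np.set_printoptions(precision=4,suppress=True)
w=np.load('w2.npy',allow_pickle=True).item()
for p in [(148,146),(388,143),(163,272),(214,221),(180,221),(250,221),(214,186),(214,256),(273,186),(368,187)]: print(p,hit(w,(p[0]*.8,p[1]*.8),.022)[:2])
for (x,y,a) in [(.4448,.3215,-.01),(.4422,.3205,.0167)]:
    P=np.array([(-.056,-.098),(-.056,.098),(.056,-.098),(.01,-.05),(.01,-.081),(.01,-.019),(-.021,-.05),(.041,-.05),(-.021,.002),(-.021,.084)]); R=np.array([[np.cos(a),-np.sin(a)],[np.sin(a),np.cos(a)]]); print(P@R.T+[x,y])
E
```

```text
(148, 146) [0.3874 0.2241]
(388, 143) [0.3876 0.4204]
(163, 272) [0.4982 0.2211]
(214, 221) [0.4512 0.272 ]
(180, 221) [0.4508 0.2425]
(250, 221) [0.4516 0.3033]
(214, 186) [0.4208 0.275 ]
(214, 256) [0.4834 0.2689]
(273, 186) [0.4215 0.3248]
(368, 187) [0.4233 0.405 ]
[[0.3878 0.2241]
 [0.3898 0.4201]
 [0.4998 0.2229]
 [0.4543 0.2714]
 [0.454  0.2404]
 [0.4546 0.3024]
 [0.4233 0.2717]
 [0.4853 0.2711]
 [0.4238 0.3237]
 [0.4246 0.4057]]
[[0.3878 0.2216]
 [0.3846 0.4176]
 [0.4998 0.2234]
 [0.453  0.2707]
 [0.4536 0.2397]
 [0.4525 0.3017]
 [0.422  0.2702]
 [0.484  0.2712]
 [0.4212 0.3221]
 [0.4198 0.4041]]
```

```bash
python3 -m pendant '[{"claw":-1,"translation":[0,0.03,1],"yaw":0},{"claw":-1,"translation":[0,0.03,2],"yaw":0},{"claw":-1,"translation":[0,0.03,2.6],"yaw":0},{"claw":-1,"translation":[0,0.03,2.85],"yaw":0},{"claw":-1,"translation":[0,0.03,2.99],"yaw":0},{"claw":-1,"translation":[0,0.03,2.99],"yaw":0},{"claw":-1,"translation":[0,0.03,2.99],"yaw":0}]'
```

```text
clock: 8.0
ee_pos: [0.4608, 0.3664, 0.0335]
ee_rot: [[-1.0, 0.011, 0.001], [0.011, 1.0, 0.001], [-0.001, 0.001, -1.0]]
ft_force: [1.2, 0.8, -0.9]
finger_gap: 0.0662
finger_force: 30.0
```

```bash
python3 -m pendant '[{"claw":-1,"translation":[0,0,0.05],"yaw":0},{"claw":-1,"translation":[0,0,0.05],"yaw":0},{"claw":0.7,"translation":[0,0,0.05],"yaw":0},{"claw":0.7,"translation":[0,0,0.05],"yaw":0},{"claw":0.7,"translation":[0,0,0.05],"yaw":0},{"claw":0.8,"translation":[0,0,0.05],"yaw":0}]'
```

```text
clock: 8.6
ee_pos: [0.4601, 0.3661, 0.0303]
ee_rot: [[-1.0, 0.011, -0.0], [0.011, 1.0, -0.0], [0.0, -0.0, -1.0]]
ft_force: [0.6, 0.5, 0.0]
finger_gap: 0.0815
finger_force: 0.0
```

```bash
python3 -m pendant '[{"claw":0.8,"translation":[0,0,-1],"yaw":0},{"claw":1,"translation":[0,0,-2.2],"yaw":0},{"claw":1,"translation":[0,0,-3.1],"yaw":0},{"claw":1,"translation":[-2.03,-6.14,-3.1],"yaw":0},{"claw":1,"translation":[-2.03,-6.14,-3.1],"yaw":0},{"claw":1,"translation":[-2.03,-6.14,-3.1],"yaw":0},{"claw":1,"translation":[-2.03,-6.14,-3.1],"yaw":0},{"claw":1,"translation":[-2.03,-6.14,-3.1],"yaw":0},{"claw":1,"translation":[-2.03,-6.14,-3.1],"yaw":0},{"claw":1,"translation":[-2.03,-6.14,-3.1],"yaw":0},{"claw":1,"translation":[-2.03,-6.14,-2.2],"yaw":0},{"claw":1,"translation":[-2.03,-6.14,-1],"yaw":0},{"claw":1,"translation":[-2.03,-6.14,0.14],"yaw":0},{"claw":1,"translation":[-2.03,-6.14,0.14],"yaw":0},{"claw":-1,"translation":[-2.03,-6.14,0.14],"yaw":0},{"claw":-1,"translation":[-2.03,-6.14,0.14],"yaw":0},{"claw":-1,"translation":[-2.03,-6.14,0.14],"yaw":0},{"claw":-1,"translation":[-2.03,-6.14,0.14],"yaw":0},{"claw":-1,"translation":[-2.03,-6.14,0.14],"yaw":0},{"claw":-1,"translation":[-2.03,-6.14,0.14],"yaw":0}]'
```

```text
clock: 10.6
ee_pos: [0.539, 0.1198, 0.0252]
ee_rot: [[-1.0, 0.011, 0.001], [0.011, 1.0, 0.0], [-0.001, 0.0, -1.0]]
ft_force: [-0.3, 3.4, 4.7]
finger_gap: 0.046
finger_force: 1.8
```

```bash
python3 -m pendant '[{"claw":0.6,"translation":[0,0,0],"yaw":0},{"claw":0.6,"translation":[0,0,0],"yaw":0},{"claw":0.6,"translation":[0,0,-0.33],"yaw":0},{"claw":0.6,"translation":[0,0,-0.33],"yaw":0},{"claw":-1,"translation":[0,0,-0.33],"yaw":0},{"claw":-1,"translation":[0,0,-0.33],"yaw":0},{"claw":-1,"translation":[0,0,-0.33],"yaw":0},{"claw":-1,"translation":[0,0,-0.33],"yaw":0},{"claw":-1,"translation":[0,0,-0.33],"yaw":0}]'
```

```text
clock: 11.5
ee_pos: [0.5386, 0.1197, 0.0378]
ee_rot: [[-1.0, 0.011, -0.0], [0.011, 1.0, 0.0], [0.0, -0.0, -1.0]]
ft_force: [-1.1, 0.2, -0.7]
finger_gap: 0.0447
finger_force: 29.9
```

```bash
python3 -m pendant '[{"claw":-1,"translation":[0,0,-1],"yaw":0},{"claw":-1,"translation":[0,0,-2],"yaw":0},{"claw":-1,"translation":[0,0,-2.6],"yaw":0},{"claw":-1,"translation":[2.18,3.78,-2.6],"yaw":0},{"claw":-1,"translation":[2.18,3.78,-2.6],"yaw":0},{"claw":-1,"translation":[2.18,3.78,-2.6],"yaw":0},{"claw":-1,"translation":[2.18,3.78,-2.6],"yaw":0},{"claw":-1,"translation":[2.18,3.78,-2.6],"yaw":0},{"claw":-1,"translation":[2.18,3.78,-2.6],"yaw":0},{"claw":-1,"translation":[2.18,3.78,-1.6],"yaw":0},{"claw":-1,"translation":[2.18,3.78,-0.8],"yaw":0},{"claw":-1,"translation":[2.18,3.78,-0.4],"yaw":0},{"claw":-1,"translation":[2.18,3.78,-0.16],"yaw":0},{"claw":-1,"translation":[2.18,3.78,-0.16],"yaw":0},{"claw":-1,"translation":[2.18,3.78,-0.16],"yaw":0}]'
```

```text
clock: 13.0
ee_pos: [0.4538, 0.2713, 0.0445]
ee_rot: [[-1.0, 0.011, 0.0], [0.011, 1.0, 0.0], [-0.0, 0.0, -1.0]]
ft_force: [0.5, -0.6, -1.9]
finger_gap: 0.0442
finger_force: 30.0
```

```bash
python3 -m pendant '[{"claw":-1,"translation":[0,0,0.02],"yaw":0},{"claw":-1,"translation":[0,0,0.02],"yaw":0},{"claw":0.3,"translation":[0,0,0.02],"yaw":0},{"claw":0.3,"translation":[0,0,0.02],"yaw":0},{"claw":0.3,"translation":[0,0,0.02],"yaw":0},{"claw":0.3,"translation":[0,0,0.02],"yaw":0},{"claw":0.3,"translation":[0,0,-1],"yaw":0},{"claw":0.3,"translation":[0,0,-2],"yaw":0},{"claw":0.3,"translation":[0,0,-3],"yaw":0},{"claw":0.6,"translation":[0,0,-3],"yaw":0}]'
python3 - <<'E'
from h import *
im=eyes.snapshot('side'); cv2.imwrite('pics/s2.png',cv2.resize(im[140:300,90:330],(720,480),interpolation=2)); cv2.imwrite('pics/s2raw.png',im)
E
```

```text
clock: 14.0
ee_pos: [0.4554, 0.2729, 0.1691]
ee_rot: [[-1.0, 0.01, 0.007], [0.01, 1.0, 0.003], [-0.007, 0.003, -1.0]]
ft_force: [0.7, 0.0, -0.6]
finger_gap: 0.0647
finger_force: 0.0
```

View pics/s2.png

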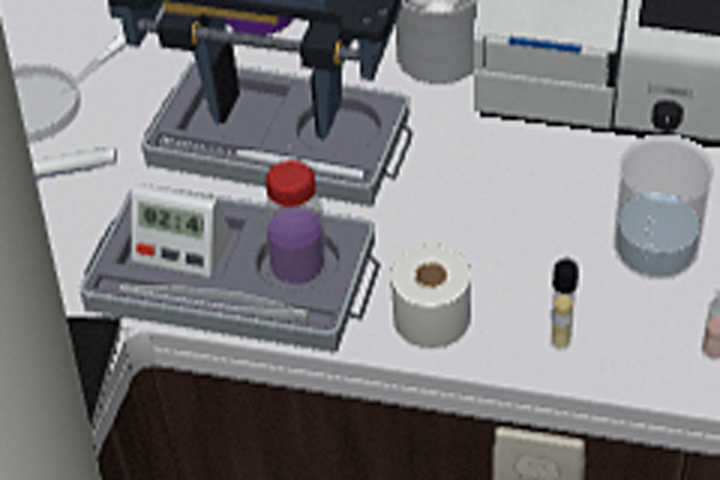

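The timer and the bottle are both seated in the front tray. The roll stands close to the tray handle, so I grip it along world x.

```bash
python3 - <<'E'
from h import *
s=robot.state(); print(np.round(s['joint_positions'],1),s['ee_pos'])
t=eyes.calibration('top')
print('purple',hit(t,(147,150),.05),'cup',hit(t,(210,155),.03), 'spec front',hit(t,(258,180),.0))
E
```

```text
[ 24.5  23.7  94.1  -0.   61.9 -64.9] [0.4544215  0.27242408 0.16675374]
purple [0.7481408  0.39405626 0.05      ] cup [0.72489196 0.22300345 0.03      ] spec front [0.64877969 0.09460095 0.        ]
```

```bash
python3 -m pendant '[{"claw":1,"translation":[0.54,-2.73,0],"yaw":18},{"claw":1,"translation":[0.54,-2.73,0.5],"yaw":18},{"claw":1,"translation":[0.54,-2.73,0.5],"yaw":18},{"claw":1,"translation":[0.54,-2.73,0.5],"yaw":18},{"claw":1,"translation":[0.54,-2.73,1],"yaw":18},{"claw":1,"translation":[0.54,-2.73,1],"yaw":18},{"claw":1,"translation":[0.54,-2.73,1],"yaw":18},{"claw":1,"translation":[0.54,-2.73,1],"yaw":18},{"claw":1,"translation":[0.54,-2.73,1],"yaw":18},{"claw":1,"translation":[0.54,-2.73,1],"yaw":18},{"claw":1,"translation":[0.54,-2.73,1],"yaw":18},{"claw":1,"translation":[0.54,-2.73,1],"yaw":18},{"claw":1,"translation":[0.54,-2.73,2],"yaw":18},{"claw":1,"translation":[0.54,-2.73,3],"yaw":18},{"claw":1,"translation":[0.54,-2.73,3.58],"yaw":18},{"claw":1,"translation":[0.54,-2.73,3.58],"yaw":18},{"claw":-1,"translation":[0.54,-2.73,3.58],"yaw":18},{"claw":-1,"translation":[0.54,-2.73,3.58],"yaw":18},{"claw":-1,"translation":[0.54,-2.73,3.58],"yaw":18},{"claw":-1,"translation":[0.54,-2.73,3.58],"yaw":18}]'
```

```text
clock: 16.05
ee_pos: [0.4309, 0.163, 0.022]
ee_rot: [[0.01, 1.0, 0.002], [1.0, -0.01, 0.0], [0.0, 0.002, -1.0]]
ft_force: [0.6, -0.3, -0.0]
finger_gap: 0.0622
finger_force: 0.0
```

```bash
python3 -m pendant '[{"claw":-1,"translation":[0,0,0],"yaw":0},{"claw":-1,"translation":[0,0,0],"yaw":0},{"claw":-1,"translation":[0,0,0],"yaw":0},{"claw":-1,"translation":[0,0,-1],"yaw":0},{"claw":-1,"translation":[0,0,-2.2],"yaw":0},{"claw":-1,"translation":[0,0,-3.5],"yaw":0},{"claw":-1,"translation":[0,0,-3.5],"yaw":0},{"claw":-1,"translation":[5.26,4.42,-3.5],"yaw":-18},{"claw":-1,"translation":[5.26,4.42,-3.5],"yaw":-18},{"claw":-1,"translation":[5.26,4.42,-3.5],"yaw":-18},{"claw":-1,"translation":[5.26,4.42,-3.5],"yaw":-18},{"claw":-1,"translation":[5.26,4.42,-3.5],"yaw":-18},{"claw":-1,"translation":[5.26,4.42,-3.5],"yaw":-18},{"claw":-1,"translation":[5.26,4.42,-3.5],"yaw":-18},{"claw":-1,"translation":[5.26,4.42,-3.5],"yaw":-18},{"claw":-1,"translation":[5.26,4.42,-3.5],"yaw":-18},{"claw":-1,"translation":[5.26,4.42,-3.5],"yaw":-18},{"claw":-1,"translation":[5.26,4.42,-3.5],"yaw":-18},{"claw":-1,"translation":[5.26,4.42,-3.5],"yaw":-18},{"claw":-1,"translation":[5.26,4.42,-3.5],"yaw":-18}]'
python3 - <<'E'
from h import *
np.set_printoptions(precision=4,suppress=True)
w=eyes.calibration('wrist'); im=eyes.snapshot('wrist'); np.save('w3.npy',w); cv2.imwrite('pics/w3.png',im)
a=-.045;P=np.array([(-.056,-.098),(-.056,.098),(.01,-.05),(-.027,.006),(-.027,.08)]); R=np.array([[np.cos(a),-np.sin(a)],[np.sin(a),np.cos(a)]]); Q=P@R.T+[.598,.329]
for q,p in zip(Q,proj(w,np.c_[Q,np.full(5,.022)])): print(q,p); cv2.circle(im,tuple(np.int32(p)),2,(0,0,255),-1)
cv2.imwrite('pics/w3b.png',cv2.resize(im,(640,480),interpolation=2))
E
```

```text
clock: 18.05
ee_pos: [0.6091, 0.3712, 0.1607]
ee_rot: [[-1.0, 0.013, -0.001], [0.013, 1.0, -0.0], [0.001, -0.0, -1.0]]
ft_force: [-1.1, -0.0, -1.2]
finger_gap: 0.0575
finger_force: 30.0
[0.5376 0.2336] [123.9199 117.7169]
[0.5465 0.4294] [309.4713 123.5644]
[0.6057 0.2786] [172.7933 179.7005]
[0.5713 0.3362] [222.6712 148.2556]
[0.5746 0.4101] [290.7028 150.3479]
```

View pics/w3b.png

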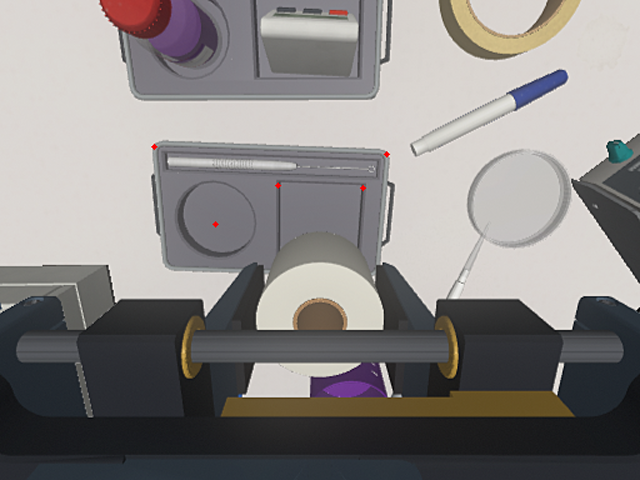

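The red predictions sit on the loop tray's corners, within about 3 mm, and the roll is held upright over the square well. I lower it.

```bash
python3 -m pendant '[{"claw":-1,"translation":[0.03,0,1],"yaw":0},{"claw":-1,"translation":[0.03,0,2],"yaw":0},{"claw":-1,"translation":[0.03,0,2.7],"yaw":0},{"claw":-1,"translation":[0.03,0,3.1],"yaw":0},{"claw":-1,"translation":[0.03,0,3.3],"yaw":0},{"claw":-1,"translation":[0.03,0,3.3],"yaw":0},{"claw":-1,"translation":[0.03,0,3.3],"yaw":0},{"claw":-1,"translation":[0.03,0,3.3],"yaw":0}]'
```

```text
clock: 18.9
ee_pos: [0.6089, 0.3717, 0.0303]
ee_rot: [[-1.0, 0.011, 0.002], [0.011, 1.0, 0.001], [-0.002, 0.001, -1.0]]
ft_force: [-0.9, 0.2, -2.3]
finger_gap: 0.0574
finger_force: 30.0
```

```bash
python3 -m pendant '[{"claw":-1,"translation":[0,0,0.05],"yaw":0},{"claw":-1,"translation":[0,0,0.05],"yaw":0},{"claw":0.6,"translation":[0,0,0.05],"yaw":0},{"claw":0.6,"translation":[0,0,0.05],"yaw":0},{"claw":0.6,"translation":[0,0,0.05],"yaw":0},{"claw":0.6,"translation":[0,0,-1],"yaw":0},{"claw":0.6,"translation":[0,0,-2],"yaw":0},{"claw":0.6,"translation":[0,0,-3.3],"yaw":0},{"claw":0.6,"translation":[0,0,-3.3],"yaw":0},{"claw":0.6,"translation":[0,0,-3.3],"yaw":0}]'
python3 - <<'E'
from h import *
t=eyes.calibration('top'); w=np.load('w1.npy',allow_pickle=True).item()
for z in (0,.1): print([hit(t,(u*.64,v*.64),z)[:2].round(3) for u,v in [(608,335),(632,345),(580,145)]], hit(w,(58,173),z)[:2],hit(w,(70,250),z)[:2])
E
```

```text
clock: 19.9
ee_pos: [0.6088, 0.3717, 0.1628]
ee_rot: [[-1.0, 0.011, 0.003], [0.011, 1.0, 0.001], [-0.003, 0.001, -1.0]]
ft_force: [-0.5, -0.0, -1.8]
finger_gap: 0.0734
finger_force: 0.0
[array([ 0.518, -0.26 ]), array([ 0.497, -0.3  ]), array([ 0.884, -0.262])] [ 0.52104022 -0.26000769] [ 0.65693643 -0.26622504]
[array([ 0.503, -0.229]), array([ 0.484, -0.266]), array([ 0.84 , -0.231])] [ 0.49758965 -0.18908527] [ 0.60269711 -0.19389401]
```

```bash
python3 -m pendant '[{"claw":0.6,"translation":[1.49,-11.78,0],"yaw":0},{"claw":0.6,"translation":[1.49,-11.78,0],"yaw":0},{"claw":0.6,"translation":[1.49,-11.78,0],"yaw":0},{"claw":0.6,"translation":[1.49,-11.78,0],"yaw":0},{"claw":0.6,"translation":[1.49,-11.78,0],"yaw":0},{"claw":0.6,"translation":[1.49,-11.78,0],"yaw":0},{"claw":0.6,"translation":[1.49,-11.78,0],"yaw":0},{"claw":0.6,"translation":[1.49,-11.78,0],"yaw":0},{"claw":0.6,"translation":[1.49,-11.78,0],"yaw":0},{"claw":0.6,"translation":[1.49,-11.78,0],"yaw":0},{"claw":0.6,"translation":[1.49,-11.78,0],"yaw":0},{"claw":0.6,"translation":[1.49,-11.78,0],"yaw":0},{"claw":0.6,"translation":[1.49,-11.78,0],"yaw":0}]'
python3 - <<'E'
from h import *
im=eyes.snapshot('side'); im2=eyes.snapshot('wrist')
for n in ('side','wrist'):
    c=eyes.calibration(n)
    r=eyes.look_for(n,'small_beaker')
    for x in r[:2]: print(n,x, fitcyl(.0265,.068,[(c,x['rect'])]))
a=cv2.resize(im[120:280,220:400],(540,480),interpolation=2); cv2.imwrite('pics/s4.png',a)
E
```

```text
clock: 21.2
ee_pos: [0.5433, -0.0982, 0.1604]
ee_rot: [[-1.0, 0.01, -0.001], [0.01, 1.0, 0.001], [0.001, 0.001, -1.0]]
ft_force: [-0.4, 0.5, -0.0]
finger_gap: 0.0728
finger_force: 0.0
side {'rect': [343.9, 198.0, 367.4, 231.9], 'score': 0.85} (array([ 0.55067037, -0.10239194]), array([-2.36478857, -1.58460429,  1.84951093,  1.09664106]))
wrist {'rect': [226.6, 159.9, 284.7, 216.4], 'score': 0.62} (array([ 0.54251669, -0.09779594]), array([ 1.684639  , -6.04308923, -1.6805537 ,  1.57867232]))
```

View pics/s4.png

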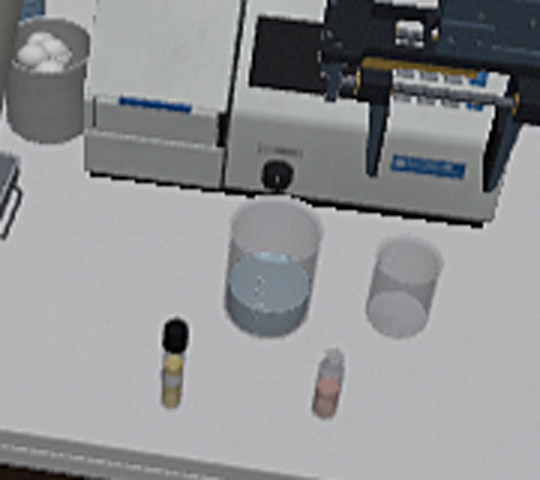

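Small beaker at (404,287) in this crop, upright and clear of the big beaker at (273,270). Descend and grip.

```bash
python3 -m pendant '[{"claw":0.6,"translation":[-0.03,-0.02,1],"yaw":0},{"claw":0.6,"translation":[-0.03,-0.02,2],"yaw":0},{"claw":0.6,"translation":[-0.03,-0.02,2.8],"yaw":0},{"claw":0.6,"translation":[-0.03,-0.02,3.22],"yaw":0},{"claw":0.6,"translation":[-0.03,-0.02,3.22],"yaw":0},{"claw":-1,"translation":[-0.03,-0.02,3.22],"yaw":0},{"claw":-1,"translation":[-0.03,-0.02,3.22],"yaw":0},{"claw":-1,"translation":[-0.03,-0.02,3.22],"yaw":0},{"claw":-1,"translation":[-0.03,-0.02,3.22],"yaw":0},{"claw":-1,"translation":[-0.03,-0.02,3.22],"yaw":0}]'
```

```text
clock: 22.4
ee_pos: [0.5456, -0.1, 0.0334]
ee_rot: [[-1.0, 0.011, 0.002], [0.011, 1.0, -0.0], [-0.002, -0.0, -1.0]]
ft_force: [-0.1, 1.0, 8.8]
finger_gap: 0.0514
finger_force: 30.0
```

```bash
python3 -m pendant '[{"claw":-1,"translation":[0,0,-1],"yaw":0},{"claw":-1,"translation":[0,0,-2],"yaw":0},{"claw":-1,"translation":[0,0,-3],"yaw":0},{"claw":-1,"translation":[0,0,-3],"yaw":0},{"claw":-1,"translation":[-1.34,9.51,-3],"yaw":0},{"claw":-1,"translation":[-1.34,9.51,-3],"yaw":0},{"claw":-1,"translation":[-1.34,9.51,-3],"yaw":0},{"claw":-1,"translation":[-1.34,9.51,-3],"yaw":0},{"claw":-1,"translation":[-1.34,9.51,-3],"yaw":0},{"claw":-1,"translation":[-1.34,9.51,-3],"yaw":0},{"claw":-1,"translation":[-1.34,9.51,-3],"yaw":0},{"claw":-1,"translation":[-1.34,9.51,-3],"yaw":0},{"claw":-1,"translation":[-1.34,9.51,-3],"yaw":0},{"claw":-1,"translation":[-1.34,9.51,-3],"yaw":0},{"claw":-1,"translation":[-1.34,9.51,-3],"yaw":0},{"claw":-1,"translation":[-1.34,9.51,-2],"yaw":0},{"claw":-1,"translation":[-1.34,9.51,-1],"yaw":0},{"claw":-1,"translation":[-1.34,9.51,-1],"yaw":0}]'
python3 - <<'E'
from h import *
im=eyes.snapshot('wrist'); cv2.imwrite('pics/w5.png',cv2.resize(im,(640,480),interpolation=2))
w=eyes.calibration('wrist'); np.save('w5.npy',w)
E
```

```text
clock: 24.2
ee_pos: [0.5994, 0.2773, 0.0679]
ee_rot: [[-1.0, 0.012, -0.008], [0.012, 1.0, -0.003], [0.008, -0.003, -1.0]]
ft_force: [-0.7, -0.5, -0.2]
finger_gap: 0.0512
finger_force: 30.0
```

View pics/w5.png

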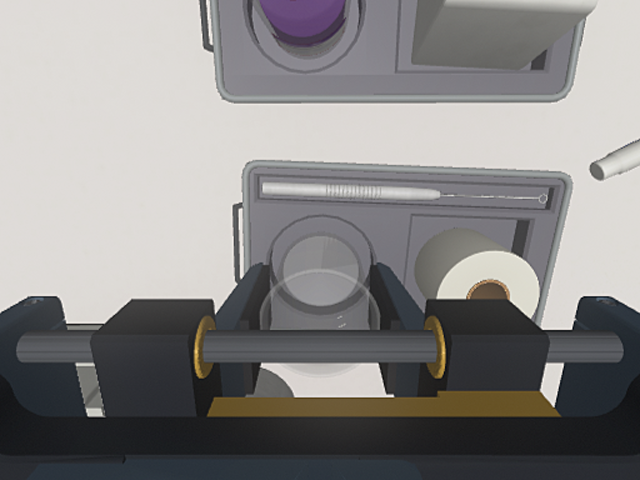

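The beaker hangs upright over the round well (rim about 270–375 wide, top at 215); the roll sits in the square well.

```bash
python3 - <<'E'
from h import *
w=np.load('w5.npy',allow_pickle=True).item(); s=robot.state(); print(s['ee_pos'])
k=.8
for p in [(270,267),(375,267),(322,215),(322,267)]: print('well',hit(w,(p[0]*k,p[1]*k),.022)[:2])
zb=s['ee_pos'][2]-.0334
for p in [(281,270),(360,270),(320,235),(320,270)]: print('base',hit(w,(p[0]*k,p[1]*k),zb)[:2])
E
```

```text
[0.60099072 0.27808616 0.07084988]
well [0.60398858 0.24554821]
well [0.60484514 0.31487772]
well [0.56928106 0.28028301]
well [0.60441293 0.27989531]
base [0.60011853 0.25461165]
base [0.60071834 0.3032465 ]
base [0.57800514 0.27891065]
base [0.60041472 0.27862787]
```

```bash
python3 -m pendant '[{"claw":-1,"translation":[-0.03,0,0.3],"yaw":0},{"claw":-1,"translation":[-0.03,0,0.6],"yaw":0},{"claw":-1,"translation":[-0.03,0,0.78],"yaw":0},{"claw":-1,"translation":[-0.03,0,0.78],"yaw":0},{"claw":-1,"translation":[-0.03,0,0.78],"yaw":0}]'
```

```text
clock: 24.75
ee_pos: [0.6037, 0.2799, 0.0414]
ee_rot: [[-1.0, 0.011, 0.0], [0.011, 1.0, 0.0], [-0.0, 0.0, -1.0]]
ft_force: [0.2, -0.4, -0.8]
finger_gap: 0.0512
finger_force: 30.0
```

```bash
python3 -m pendant '[{"claw":-1,"translation":[0,0,0.05],"yaw":0},{"claw":-1,"translation":[0,0,0.05],"yaw":0},{"claw":-1,"translation":[0,0,0.05],"yaw":0},{"claw":0.4,"translation":[0,0,0.05],"yaw":0},{"claw":0.4,"translation":[0,0,0.05],"yaw":0},{"claw":0.4,"translation":[0,0,0.05],"yaw":0},{"claw":0.4,"translation":[0,0,-1],"yaw":0},{"claw":0.4,"translation":[0,0,-2],"yaw":0},{"claw":0.4,"translation":[0,0,-3.2],"yaw":0},{"claw":0.4,"translation":[0,0,-3.8],"yaw":0},{"claw":0.4,"translation":[0,0,-3.8],"yaw":0},{"claw":0.4,"translation":[2,0,-3.8],"yaw":0},{"claw":0.4,"translation":[2,0,-3.8],"yaw":0},{"claw":0.4,"translation":[2,0,-3.8],"yaw":0}]'
python3 - <<'E'
from h import *
w=eyes.calibration('wrist'); im=eyes.snapshot('wrist'); np.save('w6.npy',w); print(robot.state()['ee_pos'])
im2=eyes.snapshot('side'); im3=eyes.snapshot('top')
a=cv2.resize(im,(512,384)); b=cv2.resize(im2[140:260,100:260],(512,384),interpolation=2); c=cv2.resize(im3[175:290,125:240],(384,384),interpolation=2)
cv2.imwrite('pics/w6.png',cv2.resize(np.hstack([b,c]),(800,343)))
cv2.imwrite('pics/w6raw.png',im)
for n in ('wrist','top','side'):
    cc=w if n=='wrist' else eyes.calibration(n)
    for x in eyes.look_for(n,'small_beaker')[:2]: print(n,x['score'],x['rect'])
E
```

```text
clock: 26.15
ee_pos: [0.5194, 0.2804, 0.1923]
ee_rot: [[-1.0, 0.009, -0.004], [0.009, 1.0, -0.001], [0.004, -0.001, -1.0]]
ft_force: [-0.2, -0.2, 0.2]
finger_gap: 0.0639
finger_force: 0.0
[0.52171265 0.28054151 0.19259923]
wrist 0.83 [231.7, 219.9, 281.5, 264.5]
side 0.68 [189.9, 160.0, 208.2, 188.2]
```

View pics/w6.png

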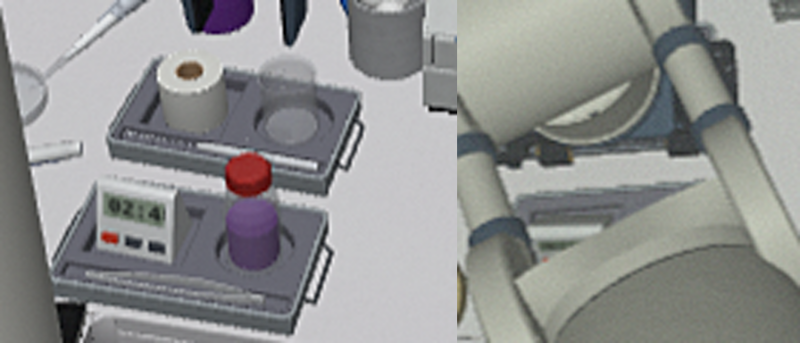

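Everything is seated: roll (190,90), beaker (287,100), timer and bottle in the front tray. Now the capped vial: hover and refine first.

```bash
python3 -m pendant '[{"claw":0.2,"translation":[2.35,-5.45,0],"yaw":0},{"claw":0.2,"translation":[2.35,-5.45,0],"yaw":0},{"claw":0.2,"translation":[2.35,-5.45,0],"yaw":0},{"claw":0.2,"translation":[2.35,-5.45,0],"yaw":0},{"claw":0.2,"translation":[2.35,-5.45,0],"yaw":0},{"claw":0.2,"translation":[2.35,-5.45,0.5],"yaw":0},{"claw":0.2,"translation":[2.35,-5.45,1.4],"yaw":0},{"claw":0.2,"translation":[2.35,-5.45,1.4],"yaw":0},{"claw":0.2,"translation":[2.35,-5.45,1.4],"yaw":0},{"claw":0.2,"translation":[2.35,-5.45,1.4],"yaw":0}]'
python3 - <<'E'
from h import *
w=eyes.calibration('wrist'); im=eyes.snapshot('wrist'); np.save('w7.npy',w); print(robot.state()['ee_pos'])
for x in eyes.look_for('wrist','capped_vial')[:2]: print(x['score'],x['rect'],fitcyl(.009,.088,[(w,x['rect'])]))
cv2.imwrite('pics/w7.png',cv2.resize(im,(640,480),interpolation=2))
E
```

```text
clock: 27.45
ee_pos: [0.4282, 0.0638, 0.1382]
ee_rot: [[-1.0, 0.01, 0.001], [0.01, 1.0, -0.0], [-0.001, 0.0, -1.0]]
ft_force: [-0.2, 0.0, -0.3]
finger_gap: 0.0549
finger_force: 0.0
[0.42828358 0.06380257 0.13827794]
0.72 [244.1, 177.6, 263.8, 217.3] (array([0.42786421, 0.06268932]), array([-1.04126803, -4.34356445,  1.04031987,  1.26712832]))
0.19 [122.3, 185.9, 161.4, 220.3] (array([ 0.42961022, -0.03832758]), array([ -1.07623691, -10.10872967,  11.17550795,   1.47056918]))
```

View pics/w7.png

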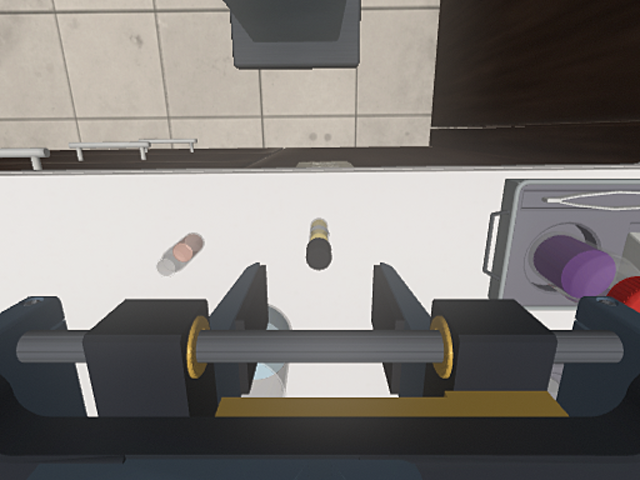

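The capped vial (black cap at 318,250) is centred between the fingers; the pink open vial at (180,255) is clear.

```bash
python3 -m pendant '[{"claw":0.2,"translation":[0,-0.02,0.8],"yaw":0},{"claw":0.2,"translation":[0,-0.02,1.5],"yaw":0},{"claw":0.2,"translation":[0,-0.02,1.8],"yaw":0},{"claw":0.2,"translation":[0,-0.02,1.8],"yaw":0},{"claw":0.2,"translation":[0,-0.02,1.8],"yaw":0},{"claw":-1,"translation":[0,-0.02,1.8],"yaw":0},{"claw":-1,"translation":[0,-0.02,1.8],"yaw":0},{"claw":-1,"translation":[0,-0.02,1.8],"yaw":0},{"claw":-1,"translation":[0,-0.02,1.8],"yaw":0},{"claw":-1,"translation":[0,-0.02,1.8],"yaw":0},{"claw":-1,"translation":[0,-0.02,1.8],"yaw":0}]'
```

```text
clock: 28.65
ee_pos: [0.4274, 0.0628, 0.0652]
ee_rot: [[-1.0, 0.011, 0.0], [0.011, 1.0, 0.0], [-0.0, 0.0, -1.0]]
ft_force: [-0.7, 0.7, 4.0]
finger_gap: 0.0165
finger_force: 30.0
```

```bash
python3 -m pendant '[{"claw":-1,"translation":[0,0,-1],"yaw":0},{"claw":-1,"translation":[0,0,-2],"yaw":0},{"claw":-1,"translation":[0,0,-3.3],"yaw":0},{"claw":-1,"translation":[0,0,-3.3],"yaw":0},{"claw":-1,"translation":[-4.33,5.48,-3.3],"yaw":0},{"claw":-1,"translation":[-4.33,5.48,-3.3],"yaw":0},{"claw":-1,"translation":[-4.33,5.48,-3.3],"yaw":0},{"claw":-1,"translation":[-4.33,5.48,-3.3],"yaw":0},{"claw":-1,"translation":[-4.33,5.48,-3.3],"yaw":0},{"claw":-1,"translation":[-4.33,5.48,-3.3],"yaw":0},{"claw":-1,"translation":[-4.33,5.48,-3.3],"yaw":0},{"claw":-1,"translation":[-4.33,5.48,-3.3],"yaw":0},{"claw":-1,"translation":[-4.33,5.48,-2.3],"yaw":0},{"claw":-1,"translation":[-4.33,5.48,-2.3],"yaw":0},{"claw":-1,"translation":[-4.33,5.48,-2.3],"yaw":0}]'
python3 - <<'E'
from h import *
w=eyes.calibration('wrist'); im=eyes.snapshot('wrist'); s=eyes.snapshot('side'); np.save('w8.npy',w); print(robot.state()['ee_pos'])
cv2.imwrite('pics/w8.png',np.hstack([cv2.resize(im[150:310,155:355],(500,400),interpolation=2),cv2.resize(s[110:210,165:240],(300,400),interpolation=2)]))
E
```

```text
clock: 30.15
ee_pos: [0.602, 0.2792, 0.1573]
ee_rot: [[-1.0, 0.011, -0.002], [0.011, 1.0, -0.001], [0.002, -0.001, -1.0]]
ft_force: [-0.4, 0.7, 0.7]
finger_gap: 0.0167
finger_force: 30.0
[0.60327944 0.27992446 0.1587859 ]
```

View pics/w8.png

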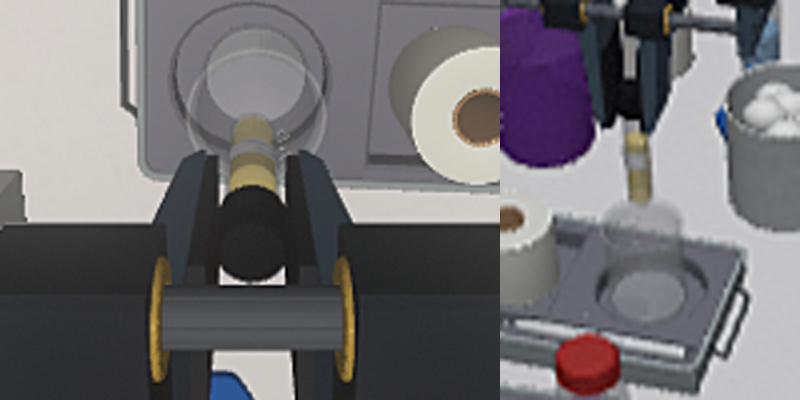

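Vial hangs straight above the beaker (vial foot (252,120), beaker rim centre about (257,115) in the crop). Check the numbers.

```bash
python3 - <<'E'
from h import *
w=np.load('w8.npy',allow_pickle=True).item()
f=lambda p,z:hit(w,(155+p[0]*.4,150+p[1]*.4),z)[:2].round(4)
print('rim l,r',f((188,118),.074),f((327,118),.074),'top',f((257,48),.074)); print('foot',f((252,122),.0935)); print('base l r t b',f((206,75),.008),f((306,75),.008),f((256,28),.008),f((256,125),.008))
E
```

```text
rim l,r [0.6021 0.2556] [0.6028 0.3078] top [0.5756 0.2818]
foot [0.5976 0.2797]
base l r t b [0.6026 0.2583] [0.6031 0.3047] [0.5808 0.2817] [0.6273 0.2813]
```

```bash
python3 -m pendant '[{"claw":-1,"translation":[0,0.04,0.6],"yaw":0},{"claw":-1,"translation":[0,0.04,1.2],"yaw":0},{"claw":-1,"translation":[0,0.04,1.7],"yaw":0},{"claw":-1,"translation":[0,0.04,1.94],"yaw":0},{"claw":-1,"translation":[0,0.04,1.94],"yaw":0},{"claw":-1,"translation":[0,0.04,1.94],"yaw":0},{"claw":-1,"translation":[0,0.04,1.94],"yaw":0}]'
```

```text
clock: 30.95
ee_pos: [0.6036, 0.282, 0.081]
ee_rot: [[-1.0, 0.011, 0.002], [0.011, 1.0, 0.001], [-0.002, 0.001, -1.0]]
ft_force: [0.7, -0.3, -0.9]
finger_gap: 0.017
finger_force: 30.0
```

```bash
python3 -m pendant '[{"claw":-1,"translation":[0,0,0.04],"yaw":0},{"claw":-1,"translation":[0,0,0.04],"yaw":0},{"claw":-0.4,"translation":[0,0,0.04],"yaw":0},{"claw":-0.1,"translation":[0,0,0.04],"yaw":0},{"claw":0.3,"translation":[0,0,0.04],"yaw":0},{"claw":0.3,"translation":[0,0,0.04],"yaw":0},{"claw":0.3,"translation":[0,0,0.04],"yaw":0},{"claw":0.3,"translation":[0,0,-0.4],"yaw":0},{"claw":0.3,"translation":[0,0,-1],"yaw":0},{"claw":0.3,"translation":[0,0,-2],"yaw":0},{"claw":0.3,"translation":[0,0,-3],"yaw":0},{"claw":0.3,"translation":[0,0,-4],"yaw":0},{"claw":0.3,"translation":[4,-4,-4],"yaw":0},{"claw":0.3,"translation":[4,-4,-4],"yaw":0},{"claw":0.3,"translation":[4,-4,-4],"yaw":0},{"claw":0.3,"translation":[4,-4,-4],"yaw":0},{"claw":0.3,"translation":[4,-4,-4],"yaw":0}]'
python3 - <<'E'
from h import *
im=eyes.snapshot('wrist'); s=eyes.snapshot('side')
cv2.imwrite('pics/f.png',np.hstack([cv2.resize(im,(400,300)),cv2.resize(s[110:270,100:310],(400,300),interpolation=2)]))
cv2.imwrite('pics/f2.png',s)
E
```

```text
clock: 32.65
ee_pos: [0.438, 0.1216, 0.2395]
ee_rot: [[-1.0, 0.011, -0.001], [0.011, 1.0, -0.001], [0.001, -0.001, -1.0]]
ft_force: [-0.3, -0.2, 1.2]
finger_gap: 0.0588
finger_force: 0.0
```

View pics/f.png

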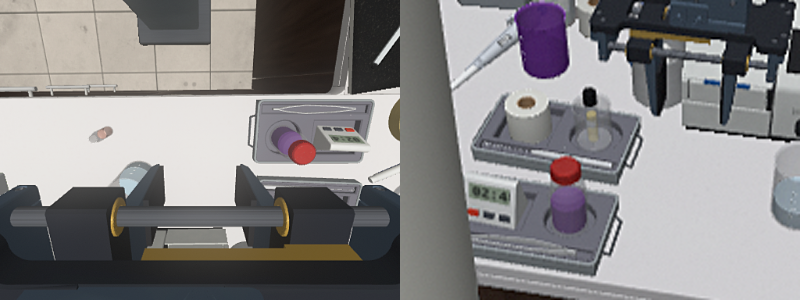

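The vial stands in the beaker (590,118), the roll, bottle and timer are seated, and the big beaker and open vial stand where they were. I hand in.

```bash
python3 -c "
from rig import robot; print(robot.hand_in())"
```

```text
the job is handed in; nothing more can be done
None
```

Both kits are made up and handed in at about 33 s: bottle and timer are in the forceps tray, and the roll and the small beaker with the capped vial inside are in the loop tray; the last pictures showed everything seated and the other glassware still standing, but the hand-in gave no verdict.

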